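# Mix the blood tubes on the hand-cranked carousel

### The job

Take hold of the crank knob on the tilted tube mixer and turn its unevenly loaded, spring-driven tube carousel counter-clockwise (seen from above) up to 20 turns a minute, keeping the carousel itself between 18 and 22 turns a minute for 6 seconds in a row by the crank. Then bring it to rest with its pointer at the index post and let go of the knob. Never let the carousel run faster than 27 turns a minute or swing noticeably backwards, and leave the things around the mixer where they are.

Things in the scene. Friction and masses are not known exactly. Their poses are not given: they have to be found in the camera images.
- deck: tilted white round housing of the tube mixer, 244 mm across, fixed; origin at the centre of its top face; z axis: the common axis of carousel and crank, leaning 0.26 rad (15 deg) from vertical; x axis: from the axis up the slope to the grey index post, a tab 26 mm wide that stands 48 mm above the top face, inner face 184 mm from the axis. Deck heights below are along this z
- carousel (a joint): angle of the tube carousel about the deck's z axis, rad, counted on over many turns, growing counter-clockwise seen from above; 0 and every multiple of 2 pi: pointer exactly at the index post. It is an aluminium disc 236 mm across at deck height 10 to 22 mm, with eight tube holders on a 90 mm radius; four capped tubes fill the half opposite the pointer, tops at deck height 98 mm
- pointer_tip (a point): outer end of the carousel's dark steel pointer, a flat bar 30 mm wide reaching out past the disc's edge; the point is 155 mm from the axis at deck height 18 mm
- index_mark (a point): fixed point directly in front of the index post, 155 mm from the axis at deck height 18 mm: where the pointer tip stands when the carousel is at the mark
- axis (a point): fixed point on the axis at deck height 165 mm: centre of the knob's circle. Carousel: 2.6 kg, moment of inertia 0.0171 kg m2 nominal; both vary together by up to 35 percent with the load. Bearing: 0.015 N m dry friction, 0.001 N m s/rad drag. The tubes weigh on one side: gravity torque -0.009 sin(angle) N m nominal, zero at the mark; friction holds it at rest anywhere
- crank: steel crank arm above the tubes, 26 mm wide, 9 mm thick, top at deck height 138 mm, with a counterweight opposite the knob; origin at the deck's origin, y axis along the arm to the knob. It drives the carousel only through a torsion spring, 0.03 N m/rad, damping 0.002 N m s/rad: relaxed, as at the start, the arm stands pi/2 counter-clockwise of the pointer. No stops
- knob_grip (a point): grip point on the centre line of the black crank knob, 65 mm from the axis, deck height 165 mm. The knob is a round grip parallel to the axis, 32 mm in diameter, 46 mm long, deck height 139 to 185 mm, just above the arm; it spins freely on its pin, so a gripper can keep its orientation while carrying it round. With the crank held the carousel swings with a period near 4.7 s
- tissue_box: bystander: green and white tissue box 120 x 230 x 75 mm, origin under its centre
- oil_bottle: bystander: amber bottle 52 mm across, about 100 mm high, origin under its centre
- slide_box: bystander: flat wooden slide box 100 x 190 x 34 mm, origin under its centre

How it is judged:
On the way, in this order (a step that is already met when the one before it is completed fails the run):
1. the carousel turns counter-clockwise at 18 to 22 turns a minute (1.86 to 2.33 rad/s) for 6 s in a row, driven by the hand at the knob (velocity of joint carousel between 1.86 and 2.33 rad/s and distance between the grasp point and knob_grip below 0.06 m), for 6 s.
2. the carousel is at rest with its pointer at the index post (distance between pointer_tip and index_mark below 0.02 m and angular speed of carousel below 0.1 rad/s), for 0.4 s.
At the end, for the whole second after the job is handed in: the carousel is at rest (under 0.1 rad/s) with its pointer tip within 20 mm (0.13 rad) of the index mark, and the knob is released (all of step 2); the robot touches nothing.
It fails at once if the carousel ran faster than 27 turns a minute (2.83 rad/s) (velocity of joint carousel above 2.83 rad/s).
It fails at once if the carousel swung backwards (faster than 0.35 rad/s) (velocity of joint carousel below -0.35 rad/s).
It fails at once if a bystander was moved by more than 30 mm (distance of any of tissue_box, oil_bottle, slide_box from where it was at the start of the episode above 0.03 m).
It also fails if it takes over 62 s, if anything falls off the work surface, if the arm or the gripper's body presses on something with over 40 N, if the wrist force passes 120 N, or if a joint passes its speed limit or range.

### The arm

A 6-joint arm with a two-finger parallel gripper is mounted at the origin on the work surface. World frame = base frame: x ahead of the robot, y to its left, z up, the work surface at z = 0. Lengths are in m, angles in rad, forces in N, time in s.
With the tool pointing down it reaches from about 0.4 to 0.825 m from the base axis. Payload 7 kg.
Tool frame: the origin (TCP) lies on the centre line of the jaws, within the pads' length; the fingertips stand 22 mm ahead of it and the grasp point (between the pads) lies 3 mm ahead of it; z points along the fingers, y is the line along which they close (so a half turn about z gives the same grasp; the last joint's range is limited). The gripper opens to 88 mm and grips with 3 to 60 N. Pads are 19 mm wide; open, the fingers measure 130 mm over their backs; the gripper's body (78 mm by 193 mm) begins 47 mm behind the grasp point.
Start: joints at [-1.032, 0.359, 0.012, 0, -1.224, -0.288], TCP at [0.167, -0.654, 0.226] pointing down, gripper open.
Joint ranges: [-3.07, 3.07], [-1.43, 2.12], [-1.02, 1.25], [-3.03, 1.67], [-3.05, -0], [-3.03, 3.03]. Speed limits (rad/s): [2.39, 2.39, 3.01, 3.14, 3.14, 3.14].

### API

Orientations are given as [roll, pitch, yaw] about the fixed x, y, z axes, in that order (R = Rz(yaw) Ry(pitch) Rx(roll)).
In Python, from station import arm gives the robot as it stands.
- The arm moves only by the tool arm_command, never from a script. Its argument "series" is one flat list of numbers, 7 for each row, row after row: the turn, a rotation vector about the tool's x, y, z each as a share of 90 degrees, from -1 to 1, then the shift along the tool's x, y, z each as a share of 0.1 m, from -1 to 1, then the opening, from 0 (shut) to 1 (fully open). A call has 1 to 8 rows; each row is the pose to reach, as a shift and turn from the pose commanded when the call began, along the tool's axes at that moment; what a row does not reach only later rows make up. A row lasts 1/8 s, in which the tool goes at most 62.5 mm and 10.7 degrees, less where a joint would pass 70% of its speed; a pose out of reach is approached as far as the arm can. A call with a number of a shift or a turn outside -1 to 1 is refused whole. A call with a gripper value outside its range is refused whole. The fingers move at their own pace and stop on an object; "force" is the grip in N (left out, the last holds). Time passes only in rows, so rows that repeat a pose let the fingers close. It gives the time, the measured TCP pose, the force, the opening and the grip force at its end, in the units of the state.
- arm.get_state(): the state, without advancing time (a new reading comes with each control period).
- arm.grab_frame(name): name is "side" or "top"; returns the picture (480x640x3 uint8, blue, green, red); there is no depth.
- arm.camera_model(name): a dict with "fovy" (degrees; the focal length in pixels is half the picture's height over the tangent of half this angle, whatever the lens; pixels are square), "cx", "cy" (the principal point, pixels), "D" ([k1, k2, p1, p2, k3] as OpenCV has them; the pictures are not rectified), "pose" (4x4, takes a point from camera to world coordinates). Camera axes: x right, y down, z forward; pixel columns grow to the right and rows downward; lengths in m; the calibration is good to about 2 mm. A picture is of the moment at which its call begins. camera_model takes no time and is no camera call.
- arm.job_done(): hands the job in; it is judged then, once.
The state is a dict: "t": time; "q": joint angles; "qd": joint speeds; "joint_efforts": joint torques, N m; "eef_pos": TCP position; "ee_rot": TCP orientation; "force": force on the tool from outside, world axes, zero at the start; "moment": the same for the moment, N m; "width": finger opening in m; "gripper_force": force on a finger pad.
Only numpy, scipy, OpenCV 4.12 (cv2) and the standard library are available. Lean on these libraries where they do the work, as an engineer would, in place of code of your own. Each camera call takes 0.05 s, during which the arm holds its last target. There are 200 camera calls.

## Working session

There is one attempt and no reset: what is moved stays moved. The work goes in short steps, Python scripts to look and compute and a tool call to move; the robot and the scene stay as the last step left them, time stands still between calls to the robot, and variables do not carry over. Pictures are saved under pics/ and viewed, at most 10 in all, crops included, and the job is handed in when it is done.

Besides the shell and the picture viewer there is one more tool, called after "Call:" by a JSON object that holds its "name" and its "arguments". arm_command: Moves the arm, as the interface text tells. Its arguments: {"type":"object","properties":{"series":{"type":"array"},"force":{"type":"number"}},"required":["series"]}

```bash
mkdir -p pics; ls; python3 - <<'E'
from station import arm
import cv2
print(arm.get_state())
for n in("side","top"):
    cv2.imwrite(f"pics/{n}0.png",arm.grab_frame(n)); print(n,arm.camera_model(n))
E
```

```text
pics
{'t': 0.0, 'q': array([-1.03187637e+00,  3.59402310e-01,  1.10400137e-02, -3.47939602e-04,
       -1.22408434e+00, -2.88118439e-01]), 'qd': array([-4.56793147e-04,  3.02033605e-05, -3.57646174e-04, -1.44961770e-04,
       -1.91023545e-04,  1.10591695e-03]), 'joint_efforts': array([ 1.90600549e-03, -5.82723534e+01,  2.93068510e+01,  6.99744433e+00,
        7.15629256e-03, -2.54959814e-04]), 'eef_pos': array([ 0.16738209, -0.65340566,  0.2246049 ]), 'ee_rot': array([ 3.13991742e+00, -1.55380577e-04, -2.89090950e+00]), 'force': array([ 0.10645876, -0.45002478,  0.4080234 ]), 'moment': array([0.00798701, 0.017013  , 0.04572494]), 'gripper_force': 0.0, 'width': 0.0875997779995251}
side {'fovy': 53.527975174270246, 'cx': 322.6687828864291, 'cy': 235.1624183330351, 'D': array([-0.02925553,  0.        ,  0.        ,  0.        ,  0.        ]), 'pose': array([[-0.91205801, -0.27428668,  0.30482289,  0.29783067],
       [-0.41005339,  0.60547058, -0.68210087,  0.75004029],
       [ 0.00252989, -0.74710922, -0.66469648,  0.88679231],
       [ 0.        ,  0.        ,  0.        ,  1.        ]])}
top {'fovy': 48.38609193059155, 'cx': 310.65865462512227, 'cy': 233.73913225575055, 'D': array([-0.07457797,  0.        ,  0.        ,  0.        ,  0.        ]), 'pose': array([[ 0.02320449, -0.98633203,  0.16312778,  0.42928589],
       [-0.99940231, -0.02706815, -0.02150198,  0.00752448],
       [ 0.02562366, -0.16253134, -0.98637062,  1.30329078],
       [ 0.        ,  0.        ,  0.        ,  1.        ]])}
```

View pics/side0.png

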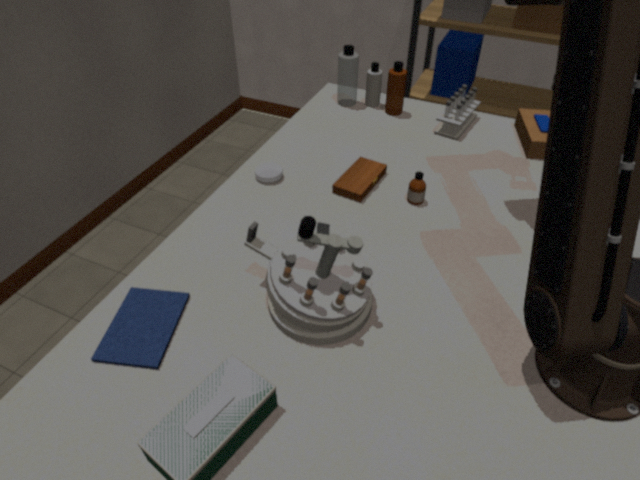

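View pics/top0.png

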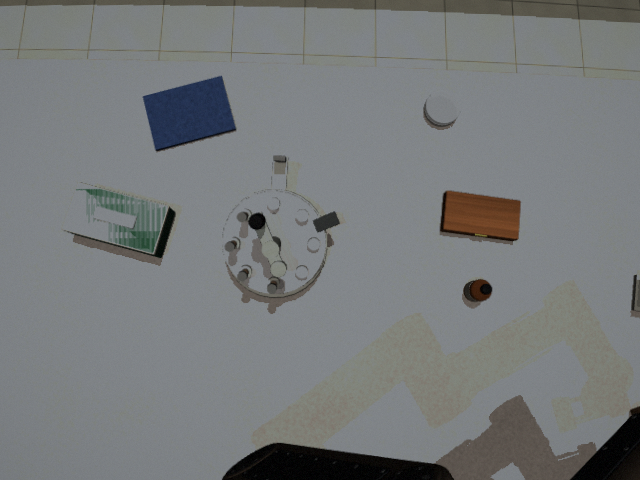

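The side view shows the mixer near (320,285) with its knob at (308,227). The top view shows the disc centred near (275,243), the post at (280,158), the pointer at (327,222) and the knob at (257,221). I'll take enlarged crops next.

```bash
python3 - <<'E'
import cv2
a=cv2.imread("pics/top0.png")[140:320,200:360]; b=cv2.imread("pics/side0.png")[205:355,235:395]
a=cv2.convertScaleAbs(cv2.resize(a,None,fx=3.3,fy=3.3,interpolation=2),alpha=1.3)
b=cv2.convertScaleAbs(cv2.resize(b,None,fx=5,fy=4,interpolation=2),alpha=1.5)
b=cv2.resize(b,(640,600))
cv2.imwrite("pics/ct.png",a); cv2.imwrite("pics/cs.png",b)
E
```

```text
(no output)
```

View pics/ct.png

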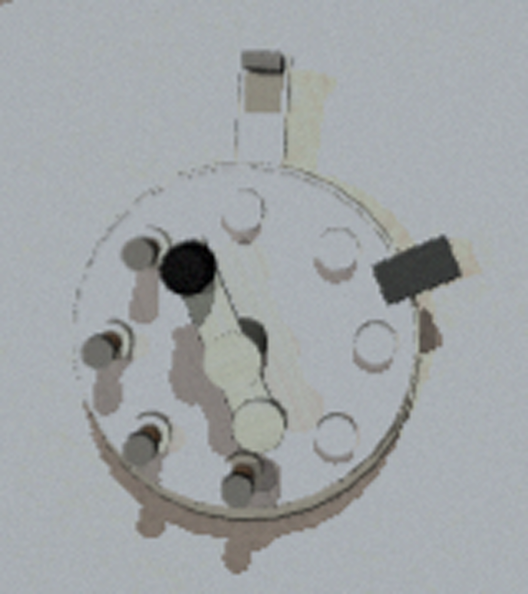

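View pics/cs.png

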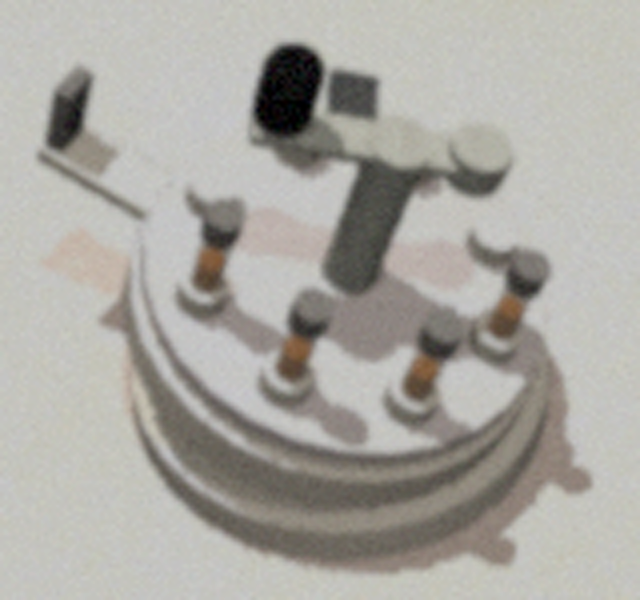

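```bash
cat > h.py <<'E'
import numpy as np,cv2
from scipy.spatial.transform import Rotation as R
from scipy.optimize import least_squares
from station import arm
def proj(n,P):
    m=arm.camera_model(n);T=np.linalg.inv(m["pose"]);f=240/np.tan(np.radians(m["fovy"])/2)
    K=np.array([[f,0,m["cx"]],[0,f,m["cy"]],[0,0,1]])
    return cv2.projectPoints(np.array(P,float).reshape(-1,1,3),cv2.Rodrigues(T[:3,:3])[0],T[:3,3],K,m["D"])[0][:,0]
def deckR(yaw): return R.from_euler('z',yaw)*R.from_euler('y',-0.26)
def pol(r,a,h): return [r*np.cos(a),r*np.sin(a),h]
E
cat > fit.py <<'E'
from h import *
d=np.pi/180
def pts(c):
    tubes=[pol(.09,c+k*d,.098) for k in (112.5,157.5,202.5,247.5)]
    return np.array(tubes+[pol(.065,c+np.pi/2,.162),pol(.155,c,.020),pol(0,0,.138),pol(.184,0,.048)])
ct=np.array([(137,253),(97,350),(139,447),(237,490),(188,267),(454,254),(233,358),(263,66)])/3.3+[200,140]
cs=np.array([(222,210),(310,300),(440,325),(530,265),(289,90),(356,72),(402,138),(70,78)])/4+[235,205]
def res(p):
    W=deckR(p[3]).apply(pts(p[4]))+p[:3]
    return np.r_[(proj("top",W)-ct).ravel(),(proj("side",W)-cs).ravel()]
r=least_squares(res,[.5,.05,.06,0,-1.1],loss='soft_l1')
print(r.x.round(4));print(res(r.x).reshape(2,-1,2).round(1))
p=r.x;D=deckR(p[3])
print("axis dir",D.apply([0,0,1]),"axis pt",p[:3]+D.apply([0,0,.165]),"knob",p[:3]+D.apply(pol(.065,p[4]+np.pi/2,.165)))
E
python3 fit.py
```

```text
[ 0.6111  0.0638  0.0836 -0.0554 -1.1089]
[[[ 0.3 -0.6]
  [-0.  -0.3]
  [-0.4  0.1]
  [-0.4 -0.4]
  [ 0.2 -0.8]
  [-0.  -0. ]
  [-0.3  0.2]
  [-0.1  0.3]]

 [[ 0.6  0.1]
  [ 0.4  0.3]
  [ 0.7 -0.5]
  [ 0.2 -0.5]
  [-0.4 -0.6]
  [-0.2  0.2]
  [-0.7  0.4]
  [ 3.5  1. ]]]
axis dir [-0.25668614  0.01423495  0.96638998] axis pt [0.5687773  0.06614091 0.24301961] knob [0.62652744 0.09195076 0.25797864]
```

Fit residuals are below 1 px, apart from the post in the side view. Next I plan the approach and put the simulation and planning helpers in place.

```bash
cat >> h.py <<'E'
P0=np.array([.6111,.0638,.0836]); DR=deckR(-.0554)
TR=DR*R.from_euler('y',np.pi)   # tool: x=-deck x, y=deck y, z=-deck z
def knob(phi,h=.168): return P0+DR.apply(pol(.065,phi,h))   # TCP when grasp point at h-.003
E
python3 - <<'E'
from h import *
s=arm.get_state(); p=np.array([.167,-.654,.226]);p=s['eef_pos']
R0=R.from_euler('xyz',s['ee_rot'])
print("turn share",((R0.inv()*TR).as_rotvec()/(np.pi/2)).round(3), np.degrees((R0.inv()*TR).magnitude()))
phi=-1.1089+np.pi/2
tgt=knob(phi,.245); print(tgt)
mv=R0.inv().apply(np.array([.05,.08,.06])); print("first shift",(mv*10).round(3))
mv=R0.apply(mv); print("rest in tool",(TR.inv().apply(tgt-p-mv)*10).round(3))
E
```

```text
turn share [ 0.026 -0.164  0.194] 22.986407132465263
[0.60596244 0.09309644 0.3353247 ]
first shift [-0.683  0.652 -0.599]
rest in tool [-3.523  6.871  0.414]
```

Call:
{"name": "arm_command", "arguments": {"series": [0.026, -0.164, 0.194, -0.68, 0.65, -0.6, 1, 0.026, -0.164, 0.194, -0.68, 0.65, -0.6, 1, 0.026, -0.164, 0.194, -0.68, 0.65, -0.6, 1]}}

```text
t: 0.48
eef_pos: [0.2177, -0.5733, 0.2894]
ee_rot: [-3.136, 0.265, 3.086]
force: [0.1, -1.0, -0.2]
width: 0.0874
gripper_force: 0.0
```

Call:
{"name": "arm_command", "arguments": {"series": [0, 0, 0, -0.25, 0.49, 0.03, 1, 0, 0, 0, -0.5, 0.98, 0.06, 1]}}

```text
t: 0.72
eef_pos: [0.2723, -0.4783, 0.2912]
ee_rot: [3.141, 0.258, 3.084]
force: [1.1, 0.3, -0.7]
width: 0.0874
gripper_force: 0.0
```

Call:
{"name": "arm_command", "arguments": {"series": [0, 0, 0, -0.25, 0.49, 0.03, 1, 0, 0, 0, -0.5, 0.98, 0.06, 1]}}

```text
t: 0.98
eef_pos: [0.3281, -0.3827, 0.2986]
ee_rot: [-3.141, 0.258, 3.086]
force: [2.4, 0.3, 1.1]
width: 0.0874
gripper_force: 0.0
```

Call:
{"name": "arm_command", "arguments": {"series": [0, 0, 0, -0.25, 0.49, 0.03, 1, 0, 0, 0, -0.5, 0.98, 0.06, 1]}}

```text
t: 1.23
eef_pos: [0.3834, -0.2875, 0.3059]
ee_rot: [-3.14, 0.259, 3.086]
force: [1.2, 0.1, -0.1]
width: 0.0877
gripper_force: 0.0
```

Call:
{"name": "arm_command", "arguments": {"series": [0, 0, 0, -0.25, 0.49, 0.03, 1, 0, 0, 0, -0.5, 0.98, 0.06, 1]}}

```text
t: 1.48
eef_pos: [0.4388, -0.1922, 0.313]
ee_rot: [-3.14, 0.259, 3.087]
force: [0.9, -0.9, -0.8]
width: 0.088
gripper_force: 0.0
```

Call:
{"name": "arm_command", "arguments": {"series": [0, 0, 0, -0.25, 0.49, 0.03, 1, 0, 0, 0, -0.5, 0.98, 0.06, 1]}}

```text
t: 1.72
eef_pos: [0.494, -0.097, 0.3199]
ee_rot: [-3.14, 0.259, 3.088]
force: [0.6, -0.1, -0.4]
width: 0.0878
gripper_force: 0.0
```

Call:
{"name": "arm_command", "arguments": {"series": [0, 0, 0, -0.25, 0.49, 0.03, 1, 0, 0, 0, -0.5, 0.98, 0.06, 1]}}

```text
t: 1.98
eef_pos: [0.5494, -0.0019, 0.3267]
ee_rot: [-3.139, 0.259, 3.088]
force: [0.2, -1.0, 1.2]
width: 0.0874
gripper_force: 0.0
```

Call:
{"name": "arm_command", "arguments": {"series": [0, 0, 0, -0.25, 0.49, 0.03, 1, 0, 0, 0, -0.5, 0.98, 0.06, 1, 0, 0, 0, -0.5, 0.98, 0.06, 1, 0, 0, 0, -0.5, 0.98, 0.06, 1]}}

```text
t: 2.48
eef_pos: [0.6038, 0.0914, 0.3328]
ee_rot: [-3.139, 0.258, 3.087]
force: [0.1, -0.1, -0.3]
width: 0.0877
gripper_force: 0.0
```

```bash
python3 - <<'E'
from h import *
s=arm.get_state(); print(s['t'],s['eef_pos'],s['q'].round(2),s['force'],s['width'])
R0=R.from_euler('xyz',s['ee_rot'])
phi=-1.1089+np.pi/2
print("turn",((R0.inv()*TR).as_rotvec()/(np.pi/2)).round(3),"to grasp",(R0.inv().apply(knob(phi)-s['eef_pos'])*10).round(3))
f=np.hstack([arm.grab_frame(n)[120:360,200:440] for n in("top","side")])
cv2.imwrite("pics/a.png",cv2.convertScaleAbs(cv2.resize(f,None,fx=1.6,fy=1.6),alpha=1.4))
E
```

```text
2.475 [0.60378571 0.09140555 0.33277355] [ 0.56  0.05 -0.24  0.17 -1.08 -2.26] [ 0.14210977 -0.08199666 -0.28253574] 0.08774186862345541
turn [-0.002 -0.002  0.001] to grasp [-0.028  0.02   0.751]
```

View pics/a.png

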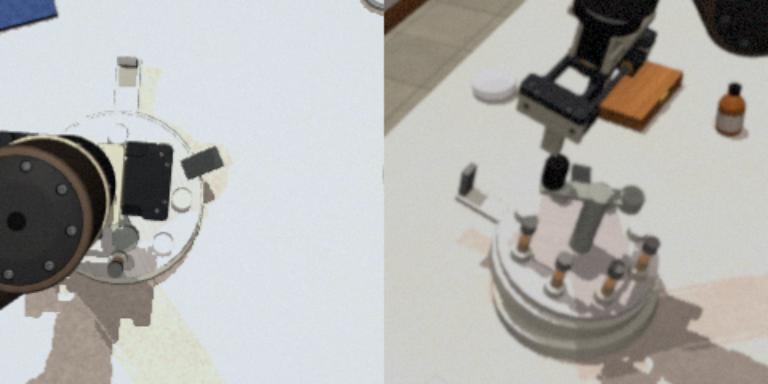

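The top view shows the gripper over the knob side. The side view shows the finger just above the knob at about (555,170) in the crop, with the tubes clearly visible. Now I descend and grip gently.

Call:
{"name": "arm_command", "arguments": {"series": [0, 0, 0, -0.03, 0.02, 0.4, 1, 0, 0, 0, -0.03, 0.02, 0.75, 1, 0, 0, 0, -0.03, 0.02, 0.75, 0.7, 0, 0, 0, -0.03, 0.02, 0.75, 0, 0, 0, 0, -0.03, 0.02, 0.75, 0, 0, 0, 0, -0.03, 0.02, 0.75, 0, 0, 0, 0, -0.03, 0.02, 0.75, 0], "force": 12}}

```text
t: 3.45
eef_pos: [0.6263, 0.0923, 0.2631]
ee_rot: [-3.141, 0.261, 3.086]
force: [-0.6, 0.2, -0.6]
width: 0.0432
gripper_force: 0.0
```

```bash
cat >> h.py <<'E'
def meas(img,c0,span=.5,h=.066):
    m=arm.camera_model("side");f=240/np.tan(np.radians(m["fovy"])/2)
    K=np.array([[f,0,m["cx"]],[0,f,m["cy"]],[0,0,1]])
    B,G,Rd=[img[...,i].astype(float) for i in range(3)]
    v,u=np.nonzero((Rd>B*1.6)&(Rd-B>22))
    k=(u>215)&(u<420)&(v>200)&(v<380);u,v=u[k],v[k]
    if len(u)<5: return None,0
    n=cv2.undistortPoints(np.c_[u,v].astype(float).reshape(-1,1,2),K,m["D"])[:,0]
    ray=DR.inv().apply(np.c_[n,np.ones(len(n))]@m["pose"][:3,:3].T); o=DR.inv().apply(m["pose"][:3,3]-P0)
    X=o+ray*((h-o[2])/ray[:,2])[:,None]; r=np.hypot(X[:,0],X[:,1]);a=np.arctan2(X[:,1],X[:,0])
    a=a[(r>.06)&(r<.12)]
    cs=np.arange(c0-span,c0+span,.005);ks=np.radians([112.5,157.5,202.5,247.5])
    d=(a[:,None,None]-cs[None,:,None]-ks+np.pi)%(2*np.pi)-np.pi
    s=np.exp(-(d/.12)**2).sum((0,2)); i=s.argmax(); w=s>s[i]*.9
    return cs[i],len(a)
E
python3 - <<'E'
from h import *
print(meas(cv2.imread("pics/side0.png"),-1.1))
s=arm.get_state();print(s['t'],s['eef_pos'],s['force'],s['moment'],s['width'],s['gripper_force'])
g=DR.inv().apply(s['eef_pos']-P0);print("tcp deck",g,np.hypot(*g[:2]),np.arctan2(g[1],g[0]))
f=arm.grab_frame("side");print(meas(f,-1.1));cv2.imwrite("pics/g.png",cv2.convertScaleAbs(cv2.resize(f[180:340,220:420],None,fx=3,fy=3),alpha=1.5))
E
```

```text
(np.float64(-1.1150000000000104), 134)
3.45 [0.62629924 0.0923235  0.26314402] [-0.59775315  0.18345356 -0.55368219] [ 0.05878528  0.82873148 -0.01270243] 0.04320160791206651 0.0
tcp deck [0.05929682 0.02932134 0.17001414] 0.06615024083033647 0.45922525106957285
(np.float64(-1.1200000000000103), 131)
```

View pics/g.png

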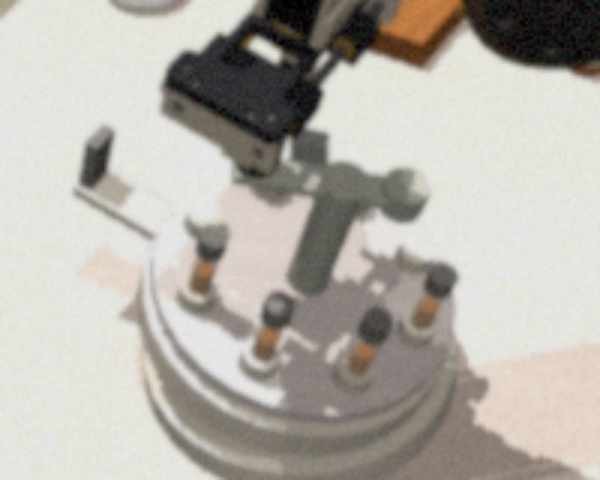

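The gripper sits around the knob at about (255,165) in the crop and its fingers are still closing. The tube reading agrees with the fit (-1.115 against -1.109). I'll finish closing.

Call:
{"name": "arm_command", "arguments": {"series": [0, 0, 0, 0, 0, 0, 0, 0, 0, 0, 0, 0, 0, 0, 0, 0, 0, 0, 0, 0, 0, 0, 0, 0, 0, 0, 0, 0]}}

```text
t: 4.0
eef_pos: [0.6263, 0.0922, 0.2626]
ee_rot: [-3.141, 0.26, 3.086]
force: [-0.6, 0.5, 2.7]
width: 0.0308
gripper_force: 12.0
```

```bash
python3 - <<'E'
from h import *
s=arm.get_state();print(s['t'],s['eef_pos'],s['force'],s['moment'],s['width'],s['gripper_force'],s['q'])
g=DR.inv().apply(s['eef_pos']-P0);print("tcp deck",g,np.hypot(*g[:2]),np.arctan2(g[1],g[0]))
E
```

```text
4.0 [0.62630524 0.09216008 0.26261229] [-0.57666469  0.48262386  2.66862741] [-0.05652223  1.13679713 -0.03838856] 0.03084140712634405 12.008669474744238 [ 0.54119781  0.1168822  -0.32688497  0.1838222  -0.91924286 -2.26406894]
tcp deck [0.05917466 0.02915851 0.16949642] 0.06596862068172243 0.45783350015043883
```

```bash
cat > step.py <<'E'
import sys,json,os
from h import *
# usage: step.py cruise|stop|park seconds
mode,dur=sys.argv[1],float(sys.argv[2])
TH0=-1.112;F0=TH0+np.pi/2;k,dm,drag=.03,.002,.001;T0=4.0;dt=.005
L=json.load(open("log.json")) if os.path.exists("log.json") else {"kn":[[T0,F0]],"m":[],"par":[1,1,.015],"cmd":[.065*np.cos(F0),.065*np.sin(F0)]}
def acc(th,w,ph,phd,p):
    I=.0171*p[0];tau=k*(ph-th-np.pi/2)+dm*(phd-w)-.009*p[1]*np.sin(th)-drag*w
    if abs(w)<1e-3 and abs(tau)<=p[2]: return None
    return (tau-p[2]*(np.sign(w) if abs(w)>=1e-3 else np.sign(tau)))/I
def sim(kn,p,th,w,t0,t1,lag=.02):
    kn=np.array(kn);ts=np.arange(t0,t1-1e-9,dt);ph=np.interp(ts-lag,kn[:,0],kn[:,1]);pd=np.interp(ts+dt-lag,kn[:,0],kn[:,1]);o=[]
    for a,b in zip(ph,pd):
        o.append((th,w));A=acc(th,w,a,(b-a)/dt,p)
        if A is None: w=0
        else:
            nw=w+A*dt
            w=0 if w*nw<0 else nw
        th+=w*dt
    o.append((th,w));return np.r_[ts,t1],np.array(o)
s=arm.get_state();t=s['t']
assert abs(t-L["kn"][-1][0])<.03,(t,L["kn"][-1])
g=DR.inv().apply(s['eef_pos']-P0);pm=np.arctan2(g[1],g[0]);pc=L["kn"][-1][1]
print("t",t,"phi lag",round((pc-pm+np.pi)%(2*np.pi)-np.pi,3),"r",round(np.hypot(*g[:2])-.066,4),"F",s['force'].round(1),"w",round(s['width'],4),s['gripper_force'].round(1))
if t>T0+.1:
    ts,o=sim(L["kn"],L["par"],TH0,0,T0,t);img=arm.grab_frame("side");m,n=meas(img,o[-1,0],.39)
    print("pred",o[-1].round(3),"meas",m,n)
    if n>25: L["m"].append([t,m])
    L["kn"].append([t+.05,pc])
    M=np.array(L["m"]).reshape(-1,2)
    def res(p):
        ts,o=sim(L["kn"],p,TH0,0,T0,t);return np.r_[(np.interp(M[:,0],ts,o[:,0])-M[:,1])/.03,(p-[1,1,.015])/[.2,.2,.002]]
    r=least_squares(res,L["par"],diff_step=.02,bounds=([.6,.5,.008],[1.45,1.6,.022]),max_nfev=15);L["par"]=list(r.x);e=res(r.x)
    print("par",r.x.round(4),"res",(e[:-3]*.03).round(3)[-6:])
    t+=.05
p=L["par"];ts,o=sim(L["kn"],p,TH0,0,T0,t) if t>T0+.1 else ([t],np.array([[TH0,0]]))
th,w=o[-1];ph=pc
print("state th %.3f (to mark %.3f) w %.3f  twist %.3f"%(th,-th%(2*np.pi),w,ph-th-np.pi/2))
# plan
W=2.09;a_max=.62;N=int(round(dur*8));rows=[];d=ph-th-np.pi/2;x=th;v=w;tt=t
if mode=="stop": 
    goal=L.get("goal") or 2*np.pi*np.ceil((x+v*v/2/a_max)/(2*np.pi)); L["goal"]=goal
for i in range(N*25):
    if mode=="cruise":
        u=np.clip((tt-T0-.6)/4,0,1);wr=W*u*u*(3-2*u);wd=W*6*u*(1-u)/4
        al=wd+(wr-v)/.7
        if tt<T0+.6: al=0;
    elif mode=="stop":
        rem=goal-x
        if v*v/2/max(rem,.02)<a_max*.97 and v>.3: al=np.clip((W-v)/.7,-1,1) if rem>v*v/2/a_max else -v*v/2/max(rem,.02)
        else: al=-v*v/2/max(rem,.02)
        al=max(al,-1.2)
        if v<.05: al=0
    if mode=="park": phn=ph+np.clip(L["goal"]+np.pi/2-ph,-.004,.004)
    else:
        I=.0171*p[0];tau=I*al+(p[2]*min(1,(tt-T0)/.6) if v>.0 or mode=="cruise" else 0)+drag*v+.009*p[1]*np.sin(x)
        if mode=="stop" and v<.05: tau=0
        d+=(tau-k*d)/dm*dt if abs(tau-k*d)/dm*dt<.012 else .012*np.sign(tau-k*d)
        v=max(v+al*dt,0);x+=v*dt;phn=ph+np.clip(x+np.pi/2+d-ph,-.3*dt if mode!="stop" else -1.2*dt,3.0*dt)
    ph=phn;d=ph-x-np.pi/2;tt+=dt
    if i%25==24: rows.append(ph)
c=np.array(L["cmd"]);calls=[[]];base=c.copy();last=c
for q in rows:
    tg=.065*np.array([np.cos(q),np.sin(q)])
    if len(calls[-1])==8 or np.abs(tg-base).max()>.098: base=last;calls.append([])
    sh=np.round((tg-base)*[-10,10],2);last=base+sh*[-.1,.1];calls[-1].append(sh)
    L["kn"].append([t+.125*(1+len(L["kn"])*0)+.125*sum(map(len,calls))-.125,float(q)])
L["cmd"]=list(map(float,last))
for cl in calls: print([x for sh in cl for x in (0,0,0,float(sh[0]),float(sh[1]),0,0)])
ts,o=sim(L["kn"],p,th,w,t,L["kn"][-1][0]);print("forecast w",o[::25,1].round(2),"end th",o[-1,0].round(3))
json.dump(L,open("log.json.next","w"))
E
cat > run.sh <<'E'
[ -f log.json.next ] && mv log.json.next log.json
python3 step.py $1 $2
E
bash run.sh cruise 1.5
python3 - <<'E'
E
cp log.json.next /tmp/x.json
# offline preview of whole ramp

```

```text
Traceback (most recent call last):
  File "step.py", line 24, in <module>
    print("t",t,"phi lag",round((pc-pm+np.pi)%(2*np.pi)-np.pi,3),"r",round(np.hypot(*g[:2])-.066,4),"F",s['force'].round(1),"w",round(s['width'],4),s['gripper_force'].round(1))
                                                                                                                                                    ^^^^^^^^^^^^^^^^^^^^^^^^
AttributeError: 'float' object has no attribute 'round'
cp: cannot stat 'log.json.next': No such file or directory
```

```bash
sed -i "s/,s\['gripper_force'\].round(1))/)/" step.py; bash run.sh cruise 1.75; cat log.json.next | head -c 500
```

```text
t 4.0 phi lag 0.001 r -0.0 F [-0.6  0.5  2.7] w 0.0308
state th -1.112 (to mark 1.112) w 0.000  twist 0.000
[0, 0, 0, -0.01, -0.02, 0, 0, 0, 0, 0, -0.02, -0.04, 0, 0, 0, 0, 0, -0.0, -0.0, 0, 0, 0, 0, 0, 0.03, 0.05, 0, 0, 0, 0, 0, 0.07, 0.11, 0, 0, 0, 0, 0, 0.1, 0.14, 0, 0, 0, 0, 0, 0.12, 0.17, 0, 0, 0, 0, 0, 0.15, 0.19, 0, 0]
[0, 0, 0, 0.03, 0.03, 0, 0, 0, 0, 0, 0.06, 0.05, 0, 0, 0, 0, 0, 0.09, 0.08, 0, 0, 0, 0, 0, 0.13, 0.1, 0, 0, 0, 0, 0, 0.18, 0.12, 0, 0, 0, 0, 0, 0.23, 0.14, 0, 0]
forecast w [0.   0.   0.   0.   0.   0.   0.01 0.02 0.05 0.09 0.14 0.19 0.26 0.33
 0.41] end th -0.95
{"kn": [[4.0, 0.45879632679489646], [4.125, 0.4212963267948964], [4.25, 0.38970217469622664], [4.375, 0.45347302136909257], [4.5, 0.5518868817964668], [4.625, 0.6538912268155335], [4.75, 0.7241491088121408], [4.875, 0.7809181330792254], [5.0, 0.8362444671558108], [5.125, 0.8930671047665042], [5.25, 0.9529514085897527], [5.375, 1.0172018843184207], [5.5, 1.087032706540847], [5.625, 1.163603199131099], [5.75, 1.2480315595473503]], "m": [], "par": [1, 1, 0.015], "cmd": [0.020278104087051874, 0.0617
```

Call:
{"name": "arm_command", "arguments": {"series": [0, 0, 0, -0.01, -0.02, 0, 0, 0, 0, 0, -0.02, -0.04, 0, 0, 0, 0, 0, 0, 0, 0, 0, 0, 0, 0, 0.03, 0.05, 0, 0, 0, 0, 0, 0.07, 0.11, 0, 0, 0, 0, 0, 0.1, 0.14, 0, 0, 0, 0, 0, 0.12, 0.17, 0, 0, 0, 0, 0, 0.15, 0.19, 0, 0]}}

```text
t: 5.0
eef_pos: [0.6132, 0.1127, 0.2589]
ee_rot: [-3.141, 0.261, 3.086]
force: [1.2, 2.4, 1.8]
width: 0.0312
gripper_force: 12.0
```

Call:
{"name": "arm_command", "arguments": {"series": [0, 0, 0, 0.03, 0.03, 0, 0, 0, 0, 0, 0.06, 0.05, 0, 0, 0, 0, 0, 0.09, 0.08, 0, 0, 0, 0, 0, 0.13, 0.1, 0, 0, 0, 0, 0, 0.18, 0.12, 0, 0, 0, 0, 0, 0.23, 0.14, 0, 0]}}

```text
t: 5.75
eef_pos: [0.5914, 0.1278, 0.2529]
ee_rot: [-3.141, 0.261, 3.086]
force: [0.9, 4.4, 3.5]
width: 0.0309
gripper_force: 12.0
```

```bash
bash run.sh cruise 1
```

```text
t 5.75 phi lag 0.001 r 0.0003 F [0.9 4.4 3.5] w 0.0309
pred [-0.95   0.406] meas -0.9748010097348334 125
par [1.0197 0.9654 0.0154] res [0.004]
state th -0.951 (to mark 0.951) w 0.404  twist 0.629
[0, 0, 0, 0.09, 0.02, 0, 0, 0, 0, 0, 0.15, 0.03, 0, 0, 0, 0, 0, 0.23, 0.03, 0, 0, 0, 0, 0, 0.31, 0.02, 0, 0, 0, 0, 0, 0.39, 0.0, 0, 0, 0, 0, 0, 0.48, -0.03, 0, 0, 0, 0, 0, 0.58, -0.09, 0, 0, 0, 0, 0, 0.66, -0.16, 0, 0]
forecast w [0.4  0.49 0.58 0.68 0.77 0.87 0.97 1.07 1.17] end th -0.174
```

Tracking is excellent.

Call:
{"name": "arm_command", "arguments": {"series": [0, 0, 0, 0.09, 0.02, 0, 0, 0, 0, 0, 0.15, 0.03, 0, 0, 0, 0, 0, 0.23, 0.03, 0, 0, 0, 0, 0, 0.31, 0.02, 0, 0, 0, 0, 0, 0.39, 0.0, 0, 0, 0, 0, 0, 0.48, -0.03, 0, 0, 0, 0, 0, 0.58, -0.09, 0, 0, 0, 0, 0, 0.66, -0.16, 0, 0]}}

```text
t: 6.8
eef_pos: [0.5255, 0.115, 0.2353]
ee_rot: [-3.141, 0.259, 3.086]
force: [-6.9, 5.3, 6.6]
width: 0.031
gripper_force: 12.0
```

```bash
bash run.sh cruise 1
```

```text
t 6.8 phi lag 0.004 r -0.0005 F [-6.9  5.3  6.6] w 0.031
pred [-0.174  1.165] meas -0.18437980580805857 100
par [1.0352 0.9664 0.0155] res [0.002 0.001]
state th -0.124 (to mark 0.124) w 1.193  twist 0.914
[0, 0, 0, 0.11, -0.13, 0, 0, 0, 0, 0, 0.16, -0.26, 0, 0, 0, 0, 0, 0.19, -0.4, 0, 0, 0, 0, 0, 0.19, -0.54, 0, 0, 0, 0, 0, 0.15, -0.69, 0, 0, 0, 0, 0, 0.08, -0.82, 0, 0, 0, 0, 0, -0.01, -0.93, 0, 0]
[0, 0, 0, -0.12, -0.09, 0, 0]
forecast w [1.19 1.28 1.38 1.47 1.55 1.63 1.71 1.78 1.85] end th 1.418
```

Call:
{"name": "arm_command", "arguments": {"series": [0, 0, 0, 0.11, -0.13, 0, 0, 0, 0, 0, 0.16, -0.26, 0, 0, 0, 0, 0, 0.19, -0.4, 0, 0, 0, 0, 0, 0.19, -0.54, 0, 0, 0, 0, 0, 0.15, -0.69, 0, 0, 0, 0, 0, 0.08, -0.82, 0, 0, 0, 0, 0, -0.01, -0.93, 0, 0]}}

```text
t: 7.72
eef_pos: [0.5231, 0.0215, 0.2362]
ee_rot: [-3.141, 0.26, 3.086]
force: [4.1, 5.6, 0.7]
width: 0.0308
gripper_force: 12.0
```

Call:
{"name": "arm_command", "arguments": {"series": [0, 0, 0, -0.12, -0.09, 0, 0]}}

```text
t: 7.85
eef_pos: [0.5343, 0.0121, 0.2393]
ee_rot: [3.141, 0.261, 3.086]
force: [3.9, 7.6, 1.1]
width: 0.0311
gripper_force: 12.0
```

```bash
bash run.sh cruise 1
```

```text
t 7.85 phi lag -0.018 r -0.002 F [3.9 7.6 1.1] w 0.0311
pred [1.418 1.846] meas 1.397997338942694 81
par [1.0579 0.9991 0.0155] res [ 0.004 -0.001  0.003]
state th 1.493 (to mark 4.790) w 1.849  twist 1.119
[0, 0, 0, -0.17, -0.07, 0, 0, 0, 0, 0, -0.3, -0.09, 0, 0, 0, 0, 0, -0.41, -0.08, 0, 0, 0, 0, 0, -0.51, -0.06, 0, 0, 0, 0, 0, -0.59, -0.03, 0, 0, 0, 0, 0, -0.67, 0.01, 0, 0, 0, 0, 0, -0.76, 0.07, 0, 0, 0, 0, 0, -0.84, 0.16, 0, 0]
forecast w [1.85 1.9  1.95 1.98 2.01 2.03 2.03 2.04 2.04] end th 3.479
```

Call:
{"name": "arm_command", "arguments": {"series": [0, 0, 0, -0.17, -0.07, 0, 0, 0, 0, 0, -0.3, -0.09, 0, 0, 0, 0, 0, -0.41, -0.08, 0, 0, 0, 0, 0, -0.51, -0.06, 0, 0, 0, 0, 0, -0.59, -0.03, 0, 0, 0, 0, 0, -0.67, 0.01, 0, 0, 0, 0, 0, -0.76, 0.07, 0, 0, 0, 0, 0, -0.84, 0.16, 0, 0]}}

```text
t: 8.9
eef_pos: [0.6145, 0.0236, 0.2602]
ee_rot: [-3.141, 0.257, 3.085]
force: [-6.9, 4.5, 7.5]
width: 0.0307
gripper_force: 12.0
```

```bash
bash run.sh cruise 1
```

```text
t 8.9 phi lag -0.005 r -0.0014 F [-6.9  4.5  7.5] w 0.0307
pred [3.479 2.038] meas 3.6085268474616847 109
par [1.1238 0.8458 0.0141] res [ 0.001 -0.016  0.023 -0.015]
state th 3.699 (to mark 2.584) w 2.105  twist 0.342
[0, 0, 0, -0.09, 0.15, 0, 0, 0, 0, 0, -0.13, 0.3, 0, 0, 0, 0, 0, -0.14, 0.45, 0, 0, 0, 0, 0, -0.1, 0.61, 0, 0, 0, 0, 0, -0.03, 0.76, 0, 0, 0, 0, 0, 0.09, 0.9, 0, 0]
[0, 0, 0, 0.17, 0.1, 0, 0, 0, 0, 0, 0.36, 0.15, 0, 0]
forecast w [2.1  2.09 2.08 2.07 2.07 2.06 2.05 2.05 2.05] end th 5.767
```

Call:
{"name": "arm_command", "arguments": {"series": [0, 0, 0, -0.09, 0.15, 0, 0, 0, 0, 0, -0.13, 0.3, 0, 0, 0, 0, 0, -0.14, 0.45, 0, 0, 0, 0, 0, -0.1, 0.61, 0, 0, 0, 0, 0, -0.03, 0.76, 0, 0, 0, 0, 0, 0.09, 0.9, 0, 0]}}

```text
t: 9.7
eef_pos: [0.6122, 0.1141, 0.2584]
ee_rot: [-3.14, 0.26, 3.086]
force: [-2.8, -1.1, 6.6]
width: 0.031
gripper_force: 12.0
```

Call:
{"name": "arm_command", "arguments": {"series": [0, 0, 0, 0.17, 0.1, 0, 0, 0, 0, 0, 0.36, 0.15, 0, 0]}}

```text
t: 9.95
eef_pos: [0.5783, 0.1318, 0.2492]
ee_rot: [-3.141, 0.261, 3.086]
force: [-2.8, 1.7, 6.2]
width: 0.0307
gripper_force: 12.0
```

```bash
sed -i 's/img=arm.grab_frame("side")/img=arm.grab_frame("side");cv2.imwrite(f"pics\/s{t:.2f}.png",img)/' step.py; bash run.sh cruise 1
```

```text
t 9.95 phi lag 0.012 r 0.0005 F [-2.8  1.7  6.2] w 0.0307
pred [5.767 2.046] meas 5.646647093090873 131
par [0.9989 0.8694 0.0156] res [-0.017 -0.023  0.045 -0.032  0.023]
state th 5.770 (to mark 0.513) w 2.004  twist 0.416
[0, 0, 0, 0.24, -0.02, 0, 0, 0, 0, 0, 0.43, -0.11, 0, 0, 0, 0, 0, 0.57, -0.25, 0, 0, 0, 0, 0, 0.67, -0.42, 0, 0, 0, 0, 0, 0.71, -0.62, 0, 0, 0, 0, 0, 0.69, -0.81, 0, 0]
[0, 0, 0, -0.07, -0.18, 0, 0, 0, 0, 0, -0.19, -0.31, 0, 0]
forecast w [2.   2.   2.   2.   2.   2.   2.01 2.01 2.01] end th 7.773
```

Call:
{"name": "arm_command", "arguments": {"series": [0, 0, 0, 0.24, -0.02, 0, 0, 0, 0, 0, 0.43, -0.11, 0, 0, 0, 0, 0, 0.57, -0.25, 0, 0, 0, 0, 0, 0.67, -0.42, 0, 0, 0, 0, 0, 0.71, -0.62, 0, 0, 0, 0, 0, 0.69, -0.81, 0, 0]}}

```text
t: 10.75
eef_pos: [0.5064, 0.0528, 0.2313]
ee_rot: [-3.14, 0.259, 3.086]
force: [5.7, 1.9, 1.0]
width: 0.0306
gripper_force: 12.0
```

Call:
{"name": "arm_command", "arguments": {"series": [0, 0, 0, -0.07, -0.18, 0, 0, 0, 0, 0, -0.19, -0.31, 0, 0]}}

```text
t: 11.0
eef_pos: [0.5236, 0.021, 0.2363]
ee_rot: [-3.141, 0.26, 3.086]
force: [2.8, 3.3, 2.1]
width: 0.031
gripper_force: 12.0
```

```bash
sed -i "s/max_nfev=15/max_nfev=15,loss='soft_l1'/" step.py; bash run.sh cruise 1
```

```text
t 11.0 phi lag -0.015 r -0.002 F [2.8 3.3 2.1] w 0.031
pred [7.773 2.014] meas 7.847955222893251 82
par [1.0344 0.9329 0.0153] res [-0.002 -0.004  0.028 -0.078  0.033 -0.018]
state th 7.930 (to mark 4.636) w 1.990  twist 0.746
[0, 0, 0, -0.2, -0.13, 0, 0, 0, 0, 0, -0.37, -0.17, 0, 0, 0, 0, 0, -0.51, -0.17, 0, 0, 0, 0, 0, -0.63, -0.15, 0, 0, 0, 0, 0, -0.74, -0.1, 0, 0, 0, 0, 0, -0.84, -0.04, 0, 0, 0, 0, 0, -0.93, 0.04, 0, 0]
[0, 0, 0, -0.07, 0.1, 0, 0]
forecast w [1.99 1.98 1.98 1.99 2.   2.   2.01 2.01 2.02] end th 9.926
```

Call:
{"name": "arm_command", "arguments": {"series": [0, 0, 0, -0.2, -0.13, 0, 0, 0, 0, 0, -0.37, -0.17, 0, 0, 0, 0, 0, -0.51, -0.17, 0, 0, 0, 0, 0, -0.63, -0.15, 0, 0, 0, 0, 0, -0.74, -0.1, 0, 0, 0, 0, 0, -0.84, -0.04, 0, 0, 0, 0, 0, -0.93, 0.04, 0, 0]}}

```text
t: 11.92
eef_pos: [0.6125, 0.0212, 0.2597]
ee_rot: [-3.141, 0.257, 3.085]
force: [-9.7, 7.4, 8.5]
width: 0.0304
gripper_force: 12.0
```

Call:
{"name": "arm_command", "arguments": {"series": [0, 0, 0, -0.07, 0.1, 0, 0]}}

```text
t: 12.05
eef_pos: [0.6198, 0.0306, 0.2616]
ee_rot: [-3.14, 0.257, 3.086]
force: [-6.8, 3.2, 8.0]
width: 0.0308
gripper_force: 12.0
```

```bash
bash run.sh cruise 1; ls pics; python3 -c "
import cv2,glob
f=sorted(glob.glob('pics/s12*'))[-1]
cv2.imwrite('pics/v.png',cv2.convertScaleAbs(cv2.resize(cv2.imread(f)[180:350,220:420],None,fx=3.5,fy=3.5),alpha=1.5))"
```

```text
t 12.05 phi lag -0.007 r -0.0012 F [-6.8  3.2  8. ] w 0.0308
pred [9.926 2.018] meas 10.060904535217064 112
par [1.037 0.915 0.015] res [ 0.007  0.039 -0.06   0.049 -0.014 -0.125]
state th 10.038 (to mark 2.529) w 2.027  twist 0.422
[0, 0, 0, -0.06, 0.15, 0, 0, 0, 0, 0, -0.09, 0.29, 0, 0, 0, 0, 0, -0.08, 0.43, 0, 0, 0, 0, 0, -0.04, 0.58, 0, 0, 0, 0, 0, 0.04, 0.72, 0, 0, 0, 0, 0, 0.17, 0.85, 0, 0, 0, 0, 0, 0.34, 0.94, 0, 0]
[0, 0, 0, 0.19, 0.04, 0, 0]
forecast w [2.03 2.02 2.03 2.03 2.03 2.03 2.03 2.03 2.03] end th 12.064
a.png
cs.png
ct.png
g.png
s11.00.png
s12.05.png
s9.95.png
side0.png
top0.png
```

View pics/v.png

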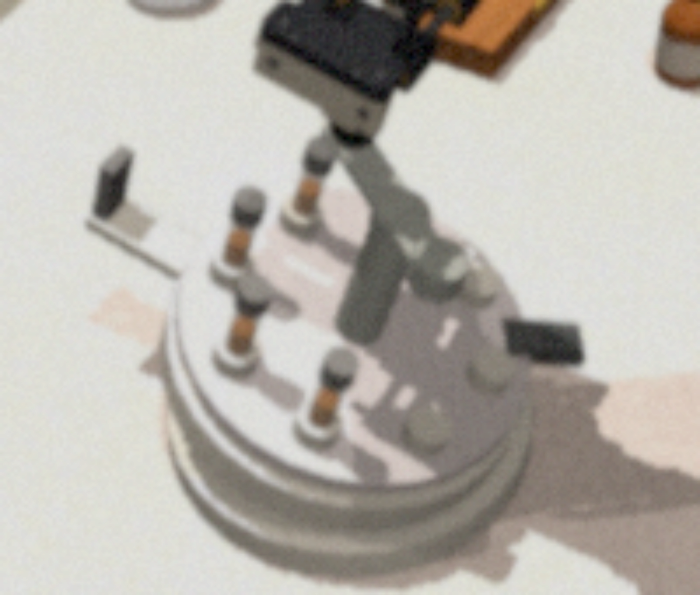

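All four tubes are visible, with cap tops at crop (318,150), (247,200), (252,288) and (338,362), and the pointer end near (582,345). I'll check the reading for bias from these points.

```bash
python3 - <<'E'
from h import *
d=np.pi/180
ob=np.array([(318,150),(247,200),(252,288),(338,362)])/3.5+[220,180]
f=lambda c:np.array([pol(.09,c+k*d,.098) for k in (112.5,157.5,202.5,247.5)])
w=lambda c:P0+DR.apply(f(c))
r=least_squares(lambda c:(proj("side",w(c[0]))-ob).ravel(),[10.0]);print(r.x,(proj("side",w(r.x[0]))-ob).round(1))
im=cv2.imread("pics/s12.05.png")
for h in(.055,.06,.066,.072,.078):print(h,meas(im,10,.39,h),meas(cv2.imread("pics/s9.95.png"),5.7,.39,h),meas(cv2.imread("pics/s11.00.png"),7.8,.39,h),meas(cv2.imread("pics/side0.png"),-1.1,.39,h))
E
```

```text
[10.01533125] [[ 0.7 -1.2]
 [ 0.8 -0.6]
 [ 1.2 -0.3]
 [ 1.6 -0.8]]
0.055 (np.float64(10.010000000000062), 112) (np.float64(5.6849999999999925), 129) (np.float64(7.89499999999999), 82) (np.float64(-1.1050000000000084), 134)
0.06 (np.float64(10.030000000000065), 112) (np.float64(5.669999999999993), 129) (np.float64(7.88499999999999), 82) (np.float64(-1.1100000000000083), 134)
0.066 (np.float64(10.06000000000007), 112) (np.float64(5.644999999999993), 131) (np.float64(7.849999999999991), 82) (np.float64(-1.1150000000000082), 134)
0.072 (np.float64(10.100000000000076), 112) (np.float64(5.609999999999994), 138) (np.float64(7.764999999999993), 82) (np.float64(-1.1150000000000082), 134)
0.078 (np.float64(10.160000000000085), 111) (np.float64(5.564999999999995), 143) (np.float64(7.704999999999994), 81) (np.float64(-1.0950000000000086), 132)
```

Call:
{"name": "arm_command", "arguments": {"series": [0, 0, 0, -0.06, 0.15, 0, 0, 0, 0, 0, -0.09, 0.29, 0, 0, 0, 0, 0, -0.08, 0.43, 0, 0, 0, 0, 0, -0.04, 0.58, 0, 0, 0, 0, 0, 0.04, 0.72, 0, 0, 0, 0, 0, 0.17, 0.85, 0, 0, 0, 0, 0, 0.34, 0.94, 0, 0]}}

```text
t: 12.98
eef_pos: [0.5936, 0.1271, 0.2534]
ee_rot: [-3.141, 0.261, 3.086]
force: [-0.8, 0.8, 6.3]
width: 0.031
gripper_force: 12.0
```

Call:
{"name": "arm_command", "arguments": {"series": [0, 0, 0, 0.19, 0.04, 0, 0]}}

```text
t: 13.1
eef_pos: [0.5753, 0.1323, 0.2484]
ee_rot: [-3.141, 0.261, 3.086]
force: [-1.3, 0.3, 6.6]
width: 0.0312
gripper_force: 12.0
```

```bash
sed -i 's/h=.066/h=.056/' h.py; python3 - <<'E'
import json
L=json.load(open("log.json.next"));v=[-.965,-.155,1.443,3.56,5.682,7.893,10.012]
print(L["m"])
for a,b in zip(L["m"],v):a[1]=b
json.dump(L,open("log.json.next","w"))
E
bash run.sh cruise 1
```

```text
[[5.75, -0.9748010097348334], [6.8, -0.18437980580805857], [7.85, 1.397997338942694], [8.9, 3.6085268474616847], [9.95, 5.646647093090873], [11.0, 7.847955222893251], [12.05, 10.060904535217064]]
t 13.1 phi lag 0.016 r 0.0005 F [-1.3  0.3  6.6] w 0.0312
pred [12.064  2.027] meas 12.078937491754042 116
par [1.043  0.9404 0.0144] res [ 0.005 -0.023  0.029 -0.018 -0.051 -0.002]
state th 12.178 (to mark 0.388) w 2.016  twist 0.342
[0, 0, 0, 0.24, -0.03, 0, 0, 0, 0, 0, 0.45, -0.15, 0, 0, 0, 0, 0, 0.59, -0.31, 0, 0, 0, 0, 0, 0.67, -0.5, 0, 0, 0, 0, 0, 0.68, -0.7, 0, 0, 0, 0, 0, 0.64, -0.89, 0, 0]
[0, 0, 0, -0.1, -0.16, 0, 0, 0, 0, 0, -0.22, -0.28, 0, 0]
forecast w [2.02 2.   1.99 2.   2.   2.   2.   2.01 2.01] end th 14.179
```

Call:
{"name": "arm_command", "arguments": {"series": [0, 0, 0, 0.24, -0.03, 0, 0, 0, 0, 0, 0.45, -0.15, 0, 0, 0, 0, 0, 0.59, -0.31, 0, 0, 0, 0, 0, 0.67, -0.5, 0, 0, 0, 0, 0, 0.68, -0.7, 0, 0, 0, 0, 0, 0.64, -0.89, 0, 0]}}

```text
t: 13.9
eef_pos: [0.5084, 0.0453, 0.232]
ee_rot: [-3.141, 0.26, 3.087]
force: [8.2, 3.0, -1.5]
width: 0.0309
gripper_force: 12.0
```

Call:
{"name": "arm_command", "arguments": {"series": [0, 0, 0, -0.1, -0.16, 0, 0, 0, 0, 0, -0.22, -0.28, 0, 0]}}

```text
t: 14.15
eef_pos: [0.5286, 0.0164, 0.2377]
ee_rot: [-3.141, 0.26, 3.086]
force: [4.4, 6.0, 0.8]
width: 0.0305
gripper_force: 12.0
```

```bash
sed -i 's/W=2.09/W=2.12/' step.py; bash run.sh cruise 1
```

```text
t 14.15 phi lag -0.009 r -0.002 F [4.4 6.  0.8] w 0.0305
pred [14.179  2.014] meas 14.174210844079463 85
par [1.0399 0.9412 0.0144] res [-0.023  0.027 -0.019 -0.052 -0.003  0.004]
state th 14.279 (to mark 4.571) w 2.008  twist 0.795
[0, 0, 0, -0.2, -0.1, 0, 0, 0, 0, 0, -0.35, -0.13, 0, 0, 0, 0, 0, -0.48, -0.12, 0, 0, 0, 0, 0, -0.6, -0.09, 0, 0, 0, 0, 0, -0.71, -0.04, 0, 0, 0, 0, 0, -0.81, 0.03, 0, 0, 0, 0, 0, -0.89, 0.11, 0, 0, 0, 0, 0, -0.96, 0.21, 0, 0]
forecast w [2.01 2.01 2.01 2.02 2.03 2.03 2.04 2.05 2.05] end th 16.306
```

Call:
{"name": "arm_command", "arguments": {"series": [0, 0, 0, -0.2, -0.1, 0, 0, 0, 0, 0, -0.35, -0.13, 0, 0, 0, 0, 0, -0.48, -0.12, 0, 0, 0, 0, 0, -0.6, -0.09, 0, 0, 0, 0, 0, -0.71, -0.04, 0, 0, 0, 0, 0, -0.81, 0.03, 0, 0, 0, 0, 0, -0.89, 0.11, 0, 0, 0, 0, 0, -0.96, 0.21, 0, 0]}}

```text
t: 15.2
eef_pos: [0.621, 0.0326, 0.2619]
ee_rot: [-3.14, 0.257, 3.086]
force: [-7.2, 3.6, 6.6]
width: 0.0309
gripper_force: 12.0
```

```bash
bash run.sh cruise 1
```

```text
t 15.2 phi lag -0.004 r -0.0012 F [-7.2  3.6  6.6] w 0.0309
pred [16.306  2.05 ] meas 16.310917759922 110
par [1.0433 0.9401 0.0144] res [ 0.029 -0.018 -0.052 -0.002  0.005 -0.003]
state th 16.410 (to mark 2.439) w 2.046  twist 0.372
[0, 0, 0, -0.06, 0.17, 0, 0, 0, 0, 0, -0.08, 0.31, 0, 0, 0, 0, 0, -0.06, 0.46, 0, 0, 0, 0, 0, -0.01, 0.61, 0, 0, 0, 0, 0, 0.09, 0.75, 0, 0, 0, 0, 0, 0.23, 0.87, 0, 0, 0, 0, 0, 0.42, 0.94, 0, 0, 0, 0, 0, 0.62, 0.96, 0, 0]
forecast w [2.05 2.04 2.05 2.05 2.05 2.05 2.05 2.05 2.05] end th 18.459
```

Call:
{"name": "arm_command", "arguments": {"series": [0, 0, 0, -0.06, 0.17, 0, 0, 0, 0, 0, -0.08, 0.31, 0, 0, 0, 0, 0, -0.06, 0.46, 0, 0, 0, 0, 0, -0.01, 0.61, 0, 0, 0, 0, 0, 0.09, 0.75, 0, 0, 0, 0, 0, 0.23, 0.87, 0, 0, 0, 0, 0, 0.42, 0.94, 0, 0, 0, 0, 0, 0.62, 0.96, 0, 0]}}

```text
t: 16.25
eef_pos: [0.5673, 0.1328, 0.2463]
ee_rot: [-3.141, 0.26, 3.087]
force: [-1.3, -1.7, 7.5]
width: 0.0309
gripper_force: 12.0
```

```bash
bash run.sh cruise 1
```

```text
t 16.25 phi lag 0.012 r 0.0006 F [-1.3 -1.7  7.5] w 0.0309
pred [18.459  2.054] meas 18.45935026751328 123
par [1.0433 0.9401 0.0144] res [-0.018 -0.052 -0.002  0.005 -0.003  0.   ]
state th 18.562 (to mark 0.288) w 2.044  twist 0.362
[0, 0, 0, 0.23, -0.06, 0, 0, 0, 0, 0, 0.43, -0.21, 0, 0, 0, 0, 0, 0.55, -0.39, 0, 0, 0, 0, 0, 0.6, -0.59, 0, 0, 0, 0, 0, 0.59, -0.79, 0, 0, 0, 0, 0, 0.52, -0.97, 0, 0]
[0, 0, 0, -0.12, -0.15, 0, 0, 0, 0, 0, -0.25, -0.25, 0, 0]
forecast w [2.04 2.02 2.02 2.02 2.02 2.02 2.03 2.03 2.04] end th 20.587
```

Call:
{"name": "arm_command", "arguments": {"series": [0, 0, 0, 0.23, -0.06, 0, 0, 0, 0, 0, 0.43, -0.21, 0, 0, 0, 0, 0, 0.55, -0.39, 0, 0, 0, 0, 0, 0.6, -0.59, 0, 0, 0, 0, 0, 0.59, -0.79, 0, 0, 0, 0, 0, 0.52, -0.97, 0, 0]}}

```text
t: 17.05
eef_pos: [0.512, 0.0371, 0.2331]
ee_rot: [-3.141, 0.26, 3.087]
force: [5.9, 2.7, -0.8]
width: 0.0306
gripper_force: 12.0
```

Call:
{"name": "arm_command", "arguments": {"series": [0, 0, 0, -0.12, -0.15, 0, 0, 0, 0, 0, -0.25, -0.25, 0, 0]}}

```text
t: 17.3
eef_pos: [0.5356, 0.0113, 0.2396]
ee_rot: [3.141, 0.261, 3.086]
force: [3.5, 6.8, 0.7]
width: 0.0308
gripper_force: 12.0
```

```bash
bash run.sh stop 1
```

```text
t 17.3 phi lag -0.018 r -0.002 F [3.5 6.8 0.7] w 0.0308
pred [20.587  2.041] meas 20.61734366843491 84
par [1.0413 0.9433 0.0143] res [-0.049 -0.     0.006 -0.003  0.003 -0.027]
state th 20.692 (to mark 4.441) w 2.033  twist 0.795
[0, 0, 0, -0.2, -0.07, 0, 0, 0, 0, 0, -0.34, -0.08, 0, 0, 0, 0, 0, -0.47, -0.06, 0, 0, 0, 0, 0, -0.5, -0.05, 0, 0, 0, 0, 0, -0.49, -0.06, 0, 0, 0, 0, 0, -0.56, -0.03, 0, 0, 0, 0, 0, -0.65, 0.01, 0, 0, 0, 0, 0, -0.74, 0.07, 0, 0]
forecast w [2.03 2.03 2.04 2.04 2.02 1.96 1.88 1.8  1.72] end th 22.647
```

Call:
{"name": "arm_command", "arguments": {"series": [0, 0, 0, -0.2, -0.07, 0, 0, 0, 0, 0, -0.34, -0.08, 0, 0, 0, 0, 0, -0.47, -0.06, 0, 0, 0, 0, 0, -0.5, -0.05, 0, 0, 0, 0, 0, -0.49, -0.06, 0, 0, 0, 0, 0, -0.56, -0.03, 0, 0, 0, 0, 0, -0.65, 0.01, 0, 0, 0, 0, 0, -0.74, 0.07, 0, 0]}}

```text
t: 18.35
eef_pos: [0.6059, 0.0152, 0.2581]
ee_rot: [3.142, 0.258, 3.086]
force: [-8.4, 9.7, 8.6]
width: 0.0308
gripper_force: 12.1
```

```bash
bash run.sh stop 1
```

```text
t 18.35 phi lag -0.017 r -0.0013 F [-8.4  9.7  8.6] w 0.0308
pred [22.647  1.723] meas 22.672384160553683 112
par [1.0418 0.9343 0.0143] res [ 0.004  0.008 -0.     0.004 -0.027 -0.02 ]
state th 22.738 (to mark 2.395) w 1.689  twist -0.048
[0, 0, 0, -0.09, 0.1, 0, 0, 0, 0, 0, -0.15, 0.2, 0, 0, 0, 0, 0, -0.19, 0.29, 0, 0, 0, 0, 0, -0.22, 0.4, 0, 0, 0, 0, 0, -0.23, 0.5, 0, 0, 0, 0, 0, -0.22, 0.61, 0, 0, 0, 0, 0, -0.19, 0.71, 0, 0, 0, 0, 0, -0.15, 0.8, 0, 0]
forecast w [1.69 1.6  1.52 1.44 1.37 1.29 1.21 1.14 1.06] end th 24.105
```

Call:
{"name": "arm_command", "arguments": {"series": [0, 0, 0, -0.09, 0.1, 0, 0, 0, 0, 0, -0.15, 0.2, 0, 0, 0, 0, 0, -0.19, 0.29, 0, 0, 0, 0, 0, -0.22, 0.4, 0, 0, 0, 0, 0, -0.23, 0.5, 0, 0, 0, 0, 0, -0.22, 0.61, 0, 0, 0, 0, 0, -0.19, 0.71, 0, 0, 0, 0, 0, -0.15, 0.8, 0, 0]}}

```text
t: 19.4
eef_pos: [0.6256, 0.0936, 0.2624]
ee_rot: [-3.14, 0.26, 3.086]
force: [-0.5, 0.7, 4.5]
width: 0.0312
gripper_force: 12.0
```

```bash
bash run.sh stop 1
```

```text
t 19.4 phi lag 0.001 r -0.0001 F [-0.5  0.7  4.5] w 0.0312
pred [24.105  1.065] meas 24.08501534355062 129
par [1.0285 0.9358 0.0143] res [ 0.005 -0.005  0.001 -0.027 -0.022  0.01 ]
state th 24.147 (to mark 0.986) w 1.026  twist -0.102
[0, 0, 0, 0.06, 0.1, 0, 0, 0, 0, 0, 0.12, 0.17, 0, 0, 0, 0, 0, 0.18, 0.22, 0, 0, 0, 0, 0, 0.25, 0.27, 0, 0, 0, 0, 0, 0.32, 0.3, 0, 0, 0, 0, 0, 0.38, 0.32, 0, 0, 0, 0, 0, 0.44, 0.34, 0, 0, 0, 0, 0, 0.49, 0.35, 0, 0]
forecast w [1.03 0.95 0.87 0.8  0.73 0.66 0.59 0.53 0.46] end th 24.878
```

Call:
{"name": "arm_command", "arguments": {"series": [0, 0, 0, 0.06, 0.1, 0, 0, 0, 0, 0, 0.12, 0.17, 0, 0, 0, 0, 0, 0.18, 0.22, 0, 0, 0, 0, 0, 0.25, 0.27, 0, 0, 0, 0, 0, 0.32, 0.3, 0, 0, 0, 0, 0, 0.38, 0.32, 0, 0, 0, 0, 0, 0.44, 0.34, 0, 0, 0, 0, 0, 0.49, 0.35, 0, 0]}}

```text
t: 20.45
eef_pos: [0.5799, 0.1314, 0.2497]
ee_rot: [-3.141, 0.26, 3.086]
force: [-1.7, 4.1, 5.1]
width: 0.0308
gripper_force: 12.0
```

```bash
bash run.sh stop 1
```

```text
t 20.45 phi lag 0.014 r 0.0003 F [-1.7  4.1  5.1] w 0.0308
pred [24.878  0.465] meas 24.86828329567857 120
par [1.024  0.9323 0.0144] res [-0.006 -0.001 -0.027 -0.021  0.007  0.005]
state th 24.895 (to mark 0.237) w 0.439  twist 0.116
[0, 0, 0, 0.08, 0.0, 0, 0, 0, 0, 0, 0.07, 0.0, 0, 0, 0, 0, 0, 0.1, 0.0, 0, 0, 0, 0, 0, 0.13, 0.0, 0, 0, 0, 0, 0, 0.15, -0.0, 0, 0, 0, 0, 0, 0.23, -0.02, 0, 0, 0, 0, 0, 0.31, -0.04, 0, 0, 0, 0, 0, 0.35, -0.05, 0, 0]
forecast w [0.44 0.38 0.31 0.24 0.17 0.11 0.07 0.05 0.05] end th 25.09
```

Call:
{"name": "arm_command", "arguments": {"series": [0, 0, 0, 0.08, 0, 0, 0, 0, 0, 0, 0.07, 0, 0, 0, 0, 0, 0, 0.1, 0, 0, 0, 0, 0, 0, 0.13, 0, 0, 0, 0, 0, 0, 0.15, 0, 0, 0, 0, 0, 0, 0.23, -0.02, 0, 0, 0, 0, 0, 0.31, -0.04, 0, 0, 0, 0, 0, 0.35, -0.05, 0, 0]}}

```text
t: 21.5
eef_pos: [0.5452, 0.128, 0.2405]
ee_rot: [-3.141, 0.26, 3.086]
force: [-3.0, 3.7, 6.2]
width: 0.0306
gripper_force: 12.0
```

```bash
bash run.sh park 1.25
```

```text
t 21.5 phi lag 0.005 r 0.0001 F [-3.   3.7  6.2] w 0.0306
pred [25.09   0.046] meas 25.080460140382733 105
par [1.0248 0.9305 0.0144] res [-0.001 -0.028 -0.02   0.007  0.004  0.009]
state th 25.092 (to mark 0.041) w 0.047  twist 0.461
[0, 0, 0, -0.06, 0.02, 0, 0, 0, 0, 0, -0.13, 0.04, 0, 0, 0, 0, 0, -0.19, 0.05, 0, 0, 0, 0, 0, -0.25, 0.05, 0, 0, 0, 0, 0, -0.27, 0.05, 0, 0, 0, 0, 0, -0.27, 0.05, 0, 0, 0, 0, 0, -0.27, 0.05, 0, 0, 0, 0, 0, -0.27, 0.05, 0, 0]
[0, 0, 0, 0.0, 0.0, 0, 0, 0, 0, 0, 0.0, 0.0, 0, 0]
forecast w [0.05 0.03 0.   0.   0.   0.   0.   0.   0.   0.   0.  ] end th 25.098
```

Call:
{"name": "arm_command", "arguments": {"series": [0, 0, 0, -0.06, 0.02, 0, 0, 0, 0, 0, -0.13, 0.04, 0, 0, 0, 0, 0, -0.19, 0.05, 0, 0, 0, 0, 0, -0.25, 0.05, 0, 0, 0, 0, 0, -0.27, 0.05, 0, 0, 0, 0, 0, -0.27, 0.05, 0, 0, 0, 0, 0, -0.27, 0.05, 0, 0, 0, 0, 0, -0.27, 0.05, 0, 0]}}

```text
t: 22.55
eef_pos: [0.5724, 0.1322, 0.2477]
ee_rot: [3.141, 0.261, 3.086]
force: [-0.8, 7.0, 6.2]
width: 0.0308
gripper_force: 12.0
```

```bash
python3 - <<'E'
from h import *
f=arm.grab_frame("side");print(meas(f,25.1,.39)[0]-8*np.pi,arm.get_state()['force'])
cv2.imwrite('pics/w.png',cv2.convertScaleAbs(cv2.resize(f[180:350,220:420],None,fx=3.5,fy=3.5),alpha=1.5))
E
```

```text
-0.04774122871841868 [-1.49615611  6.89747446  5.26334809]
```

View pics/w.png

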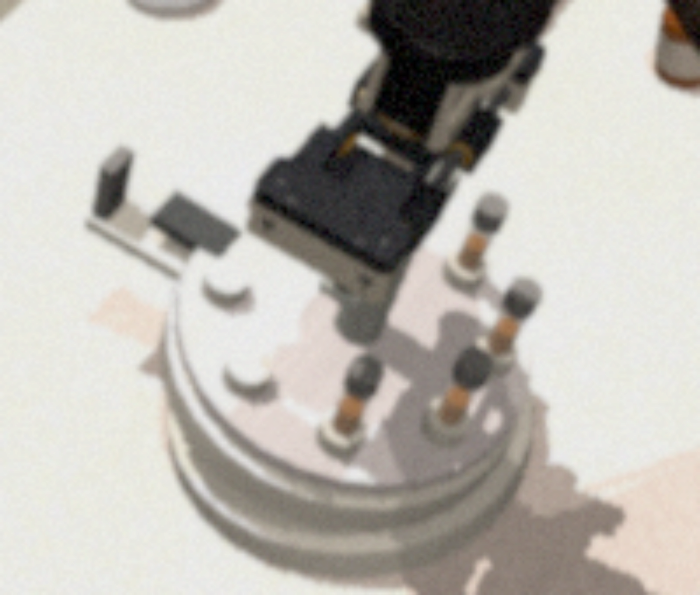

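The pointer, at about (195,222), faces the index post in the crop. The reading is -0.05 rad, or 7 mm, which is inside tolerance. I'll release and retract along the axis.

Call:
{"name": "arm_command", "arguments": {"series": [0, 0, 0, 0, 0, 0, 0.6, 0, 0, 0, 0, 0, 0, 0.8, 0, 0, 0, 0, 0, 0, 0.8, 0, 0, 0, 0, 0, 0, 0.8, 0, 0, 0, 0, 0, 0, 0.8, 0, 0, 0, 0, 0, 0, 0.8]}}

```text
t: 23.35
eef_pos: [0.5722, 0.1312, 0.2475]
ee_rot: [-3.14, 0.26, 3.086]
force: [-0.1, -0.3, -0.1]
width: 0.0699
gripper_force: 0.0
```

Call:
{"name": "arm_command", "arguments": {"series": [0, 0, 0, 0, 0, -0.15, 0.8, 0, 0, 0, 0, 0, -0.4, 0.8, 0, 0, 0, 0, 0, -0.7, 0.8, 0, 0, 0, 0, 0, -1, 0.8, 0, 0, 0, 0, 0, -1, 0.8, 0, 0, 0, 0, 0, -1, 0.8]}}

```text
t: 24.1
eef_pos: [0.5464, 0.1328, 0.3445]
ee_rot: [-3.141, 0.26, 3.086]
force: [-0.5, 0.6, -0.7]
width: 0.0698
gripper_force: 0.0
```

```bash
python3 - <<'E'
from h import *
for i in range(3):
    f=arm.grab_frame("side");s=arm.get_state();print(s['t'],meas(f,25.1,.39)[0]-8*np.pi,s['force'],s['width'])
cv2.imwrite('pics/z.png',cv2.convertScaleAbs(f,alpha=1.4))
E
```

```text
24.15 -0.05274122871841769 [-0.1072874  -0.61879081  0.34600577] 0.06992516673042991
24.2 -0.04774122871841868 [ 0.00406517 -0.96959939 -0.23985354] 0.06996258983138763
24.25 -0.05274122871841769 [ 0.19273182 -1.39783848  0.05746454] 0.06995704474287043
```

View pics/z.png

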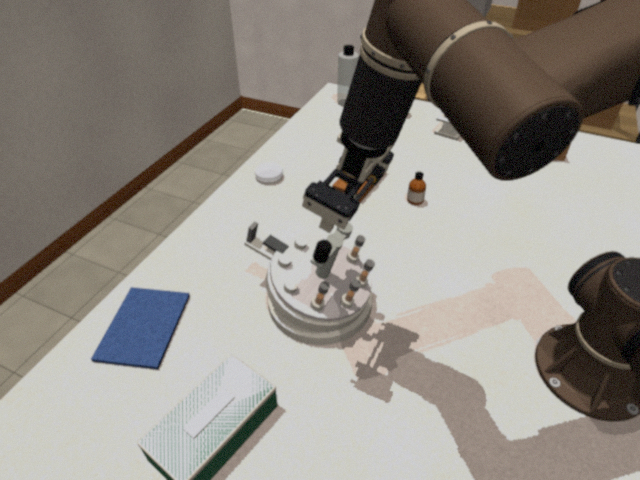

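The knob at (322,250) is free, the gripper is clear above it, the pointer at (275,243) is at the post, and the tissue box and oil bottle have not moved. I'm handing it in.

```bash
python3 -c "
from station import arm
print(arm.job_done())"
```

```text
the job is handed in; nothing more can be done
None
```

I handed the job in: by camera and model estimate the carousel held about 2.0–2.1 rad/s (19–20 turns a minute) for over 8 s, then stopped about 0.05 rad (7–8 mm) short of the index mark; the knob is released and the gripper clear, but no pass/fail result was returned.

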